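# Let the lime out of the produce dispenser

## Task

Let only the lime out of the two-lane produce dispenser: with the fingertips, press down the black paddle of the lever over the lime's lane and keep it down until the lime has rolled under the raised gate into the tray, then let the paddle up so that the gate is shut again. Leave the tomato behind its own gate without opening it, do not touch either fruit with the robot, and do not disturb the other things on the worktop.

Things in the scene. Friction and masses are not known exactly. Their poses are not given: they have to be found in the camera images.
- dispenser: White and wooden produce dispenser, fixed, 212 (x) by 294 mm (y). Origin on the worktop under the gates, midway between the two lanes. Lanes at x = -50 mm (nearer the robot) and +50 mm slope down (0.36 rad) to -y; gates at y = 0, fruit waits at y = +30 mm, shared tray from y = -55 to -185 mm. Lever shaft at y = +97 mm, 170 mm up, posts to 190 mm; paddles at y = +190 mm. Turned at most 0.25 rad.
- lever_near (a joint): Aluminium lever over the lane nearer the robot (dispenser x = -50 mm), arms 100 mm: black paddle on the outer arm, clear gate with a blue top rail on the inner. 0 at rest, grows as the paddle is pressed, stop at 0.55 rad. Spring: about 1.5 N at the paddle, 3.5 N at the stop; it shuts when let go. The gate's edge is 18 mm over the lane floor at 0 and rises 1 mm per 0.01 rad; the lime passes from about 0.3 rad.
- lever_far (a joint): Aluminium lever over the lane farther from the robot (dispenser x = +50 mm), arms 100 mm: black paddle on the outer arm, clear gate with a blue top rail on the inner. 0 at rest, grows as the paddle is pressed, stop at 0.55 rad. Spring: about 1.5 N at the paddle, 3.5 N at the stop; it shuts when let go. The gate's edge is 18 mm over the lane floor at 0 and rises 1 mm per 0.01 rad; the lime passes from about 0.3 rad.
- paddle_near (a point): Middle of the top of the black paddle (30 x 38 mm) of the lever over the lane nearer the robot. At rest 211 mm above the worktop, tilted 0.275 rad (outer edge higher); it moves with the lever, goes down 54 mm in all and ends tilted 0.275 rad the other way. The space below it is empty.
- paddle_far (a point): Middle of the top of the black paddle (30 x 38 mm) of the lever over the lane farther from the robot. At rest 211 mm above the worktop, tilted 0.275 rad (outer edge higher); it moves with the lever, goes down 54 mm in all and ends tilted 0.275 rad the other way. The space below it is empty.
- lime_center (a point): Centre of the lime. It starts in either lane behind the gate; the tomato is in the other.
- lime: Green lime, 55 x 46 x 46 mm, loose; origin on its skin, 23 mm below its centre at the start, and turning with it as it rolls.
- tomato_center (a point): Centre of the tomato, behind the gate of the other lane.
- tomato: Red tomato, 59 mm wide, 60 mm high, loose; origin on its skin, 30 mm below its centre at the start.
- tray (a point): Middle of the tray's sloping floor.
- onion: Brown onion, 75 mm wide, 80 mm high, loose, a bystander; origin at the centre of its underside.
- garlic: Garlic bulb, 46 mm, loose, a bystander; origin at the centre of its underside.
- glass: Clear drinking glass, 81 mm wide, 88 mm high, loose, a bystander; origin at the centre of its underside.
- moka_pot: Metal coffee pot with a black handle, 83 x 137 x 154 mm, loose, a bystander; origin at the centre of its underside.
- mill: Small salt shaker, 44 mm wide, 90 mm high, loose, a bystander; origin at the centre of its underside.
- tin: Food tin, 75 mm wide, 58 mm high, loose, a bystander; origin at the centre of its underside.

How it is judged (in metres and radians):
On the way, in this order (a step that is already met when the one before it is completed fails the run):
1. the paddle of the lever over the lime's lane is being pressed down by the robot (its lever over 0.12 rad) ((((value of joint lever_near above 0.12 rad and horizontal distance between the grasp point and paddle_near below 0.08 m) and x of tomato_center in the frame of dispenser above 0 m) or ((value of joint lever_far above 0.12 rad and horizontal distance between the grasp point and paddle_far below 0.08 m) and x of tomato_center in the frame of dispenser below 0 m))), for 0.04 s.
2. the lime has rolled under the gate and out of its lane while the paddle is still held down ((((value of joint lever_near above 0.12 rad and horizontal distance between the grasp point and paddle_near below 0.08 m) and x of tomato_center in the frame of dispenser above 0 m) or ((value of joint lever_far above 0.12 rad and horizontal distance between the grasp point and paddle_far below 0.08 m) and x of tomato_center in the frame of dispenser below 0 m)) and y of lime_center in the frame of dispenser below -0.05 m), for 0.02 s.
3. the lime is in the tray (y of lime_center in the frame of dispenser between -0.19 and -0.09 m and x of lime_center in the frame of dispenser between -0.1 and 0.1 m and z of lime_center in the frame of dispenser between 0.02 and 0.075 m and y of lime_center in the frame of dispenser below -0.11 m), for 0.2 s.
At the end, for the whole second after the job is handed in: The lime lies at rest (under 0.03 m/s) in the tray (centre between 90 and 190 mm beyond the gates and between the side walls), both gates are shut (levers under 0.06 rad) and the tomato is still behind its gate (y of lime_center in the frame of dispenser between -0.19 and -0.09 m and x of lime_center in the frame of dispenser between -0.1 and 0.1 m and z of lime_center in the frame of dispenser between 0.02 and 0.075 m and linear speed of lime below 0.03 m/s and value of joint each of lever_near, lever_far below 0.06 rad and y of tomato_center in the frame of dispenser above 0 m and z of tomato_center in the frame of dispenser below 0.14 m); the robot touches nothing.
It fails at once if the tomato's gate is opened (its lever over 0.2 rad) ((value of joint lever_near above 0.2 rad and x of tomato_center in the frame of dispenser below 0 m) or (value of joint lever_far above 0.2 rad and x of tomato_center in the frame of dispenser above 0 m)).
It fails at once if the tomato gets out of its lane (not (y of tomato_center in the frame of dispenser above 0 m and z of tomato_center in the frame of dispenser below 0.14 m)).
It fails at once if the robot touches the lime or the tomato (contact force between any of the fingers, the arm and lime above 0.5 N or contact force between any of the fingers, the arm and tomato above 0.5 N).
It fails at once if the lime is lifted (z of lime_center in the frame of dispenser above 0.14 m).
It fails at once if a bystander is moved by more than 25 mm or knocked over (distance of any of onion, garlic, glass, moka_pot, mill, tin from where it was at the start of the episode above 0.025 m or angle between any of glass, moka_pot, mill, tin's own z axis and vertical above 0.4 rad).
It also fails if it takes over 32 s, if anything falls off the work surface, if the arm or the gripper's body presses on something with over 40 N, if the wrist force passes 120 N, or if a joint passes its speed limit or range.

## Robot

A 6-joint arm with a two-finger parallel gripper is mounted at the origin on a cart in front of the work surface, level with it; the furniture and walls round the work are solid. World frame = base frame: x ahead of the robot, y to its left, z up, the work surface at z = 0. Lengths are in mm, angles in rad, forces in N, time in s.
With the tool pointing down it reaches from about 275 to 750 mm from the base axis. Payload 10.2 kg.
Tool frame: the origin (TCP) lies at the very end of the fingers, on their centre line; the grasp point (between the pads) lies 19 mm behind it; z points along the fingers, y is the line along which they close (so a half turn about z gives the same grasp; the last joint's range is limited). The gripper opens to 85 mm and grips with 20 to 120 N. Pads are 22 mm wide; open, the fingers measure 114 mm over their backs; the gripper's body (76 mm by 85 mm) begins 54 mm behind the grasp point. The pads swing forward as they close: fully open they stand 13 mm farther back than shut.
Start: joints at [-1.444, 0.313, 1.498, -0, 1.331, -0.223], TCP at [179.91, -493.217, 231.294] pointing down, gripper open.
Joint ranges: [-2.94, 2.94], [-0.97, 2.17], [0.19, 2.56], [-1.23, 4.37], [0.02, 3.11], [-2.88, 2.88]. Speed limits (rad/s): [2.39, 2.39, 3.01, 3.14, 3.14, 3.14].

## Interface

Orientations are given as a unit quaternion [w, x, y, z].
In Python, from rig import ctrl, vision gives the robot as it stands. The module is installed in compiled form; this text tells all that it offers.
- The arm moves only by the tool play_rows, never from a script. Its arguments are lists of equal length, an entry for each row: "translation": the shift along the tool's x, y, z in m, a list of three; "rotation": the turn, a rotation vector about the tool's x, y, z in rad, a list of three; "gripper": the gripper's target within -1 to 1 (shut at 1, half-way at 0, fully open at -1). A call has 1 to 10 rows; each row is the pose to reach, as a shift and turn from the pose commanded when the call began, along the tool's axes at that moment; what a row does not reach only later rows make up. A row lasts 1/8 s, in which the tool goes at most 62.5 mm and 10.7 degrees, less where a joint would pass 70% of its speed; a pose out of reach is approached as far as the arm can. A call with a gripper value outside its range is refused whole. The fingers move at their own pace and stop on an object; "force" is the grip in N (left out, the last holds). Time passes only in rows, so rows that repeat a pose let the fingers close. It gives the time, the measured TCP pose, the force, the opening and the grip force at its end, in the units of the state.
- ctrl.sense(): the state, without advancing time (a new reading comes with each control period).
- vision.capture(name): name is "side" or "top"; returns a dict with "pixels" (384x512x3 uint8, red, green, blue), "vfov" (degrees; the focal length in pixels is half the picture's height over the tangent of half this angle, whatever the lens; pixels are square), "cx", "cy" (the principal point, pixels), "rvec" (rotation vector, rad) and "tvec" (3), from world to camera coordinates, as OpenCV has them. Camera axes: x right, y down, z forward; pixel columns grow to the right and rows downward; lengths in mm; the calibration is good to about 2 mm. A picture is of the moment at which its call begins. There is no depth.
- ctrl.finish_job(): hands the job in; it is judged then, once.
The state is a dict: "time_s": time; "joints": joint angles; "dq": joint speeds; "tau": joint torques, N m; "eef_pos": TCP position; "ee_rot": TCP orientation; "force": force on the tool from outside, world axes, zero at the start; "wrist_torque": the same for the moment, N m; "grip_width": opening from 0.0 (shut) to 1.0 (fully open); "grip_force": force on a finger pad.
Only numpy, scipy, OpenCV 4.12 (cv2) and the standard library are available. Lean on these libraries where they do the work, as an engineer would, in place of code of your own. Each camera call takes 0.05 s, during which the arm holds its last target. There are 200 camera calls.

## Working session

There is one attempt and no reset: what is moved stays moved. The work goes in short steps, Python scripts to look and compute and a tool call to move; the robot and the scene stay as the last step left them, time stands still between calls to the robot, and variables do not carry over. Pictures are saved under pics/ and viewed, at most 10 in all, crops included, and the job is handed in when it is done.

Besides the shell and the picture viewer there is one more tool, called after "Call:" by a JSON object that holds its "name" and its "arguments". play_rows: Moves the arm, as the interface text tells. Its arguments: {"type":"object","properties":{"translation":{"type":"array"},"rotation":{"type":"array"},"gripper":{"type":"array"},"force":{"type":"number"}},"required":["translation","rotation","gripper"]}

```bash
mkdir -p pics; cat > h.py <<'E'
import numpy as np, cv2, pickle
from rig import ctrl, vision
def cap(n):
    d=vision.capture(n); d['pixels']=np.asarray(d['pixels'],np.uint8)
    h=d['pixels'].shape[0]; f=h/2/np.tan(np.radians(d['vfov'])/2)
    d['K']=np.array([[f,0,d['cx']],[0,f,d['cy']],[0,0,1]]); d['R']=cv2.Rodrigues(np.array(d['rvec'],float))[0]; d['t']=np.array(d['tvec'],float).reshape(3)
    return d
def ray(d,u,v):
    return -d['R'].T@d['t'], d['R'].T@np.linalg.inv(d['K'])@np.array([u,v,1.])
def onz(d,u,v,z):
    o,r=ray(d,u,v); return o+r*(z-o[2])/r[2]
def proj(d,P):
    return cv2.projectPoints(np.array(P,float).reshape(-1,1,3),d['R'],d['t'],d['K'],None)[0].reshape(-1,2)
def tri(d1,p1,d2,p2):
    o1,r1=ray(d1,*p1);o2,r2=ray(d2,*p2)
    s=np.linalg.lstsq(np.c_[r1,-r2],o2-o1,rcond=None)[0]
    a,b=o1+s[0]*r1,o2+s[1]*r2; return (a+b)/2,np.linalg.norm(a-b)
E
python3 - <<'E'
from h import *
for n in('side','top'):
    d=cap(n); pickle.dump(d,open(n+'.pkl','wb')); cv2.imwrite(f'pics/{n}.png',cv2.resize(d['pixels'][:,:,::-1],(800,600),interpolation=cv2.INTER_CUBIC))
    print(n,d['K'].round(1).tolist(),(-d['R'].T@d['t']).round())
s=ctrl.sense(); print(s['eef_pos'],s['ee_rot'],s['force'],s['time_s'])
E
```

```text
side [[470.1, 0.0, 255.0], [0.0, 470.1, 194.9], [0.0, 0.0, 1.0]] [-468. -824.  935.]
top [[420.4, 0.0, 260.2], [0.0, 420.4, 190.8], [0.0, 0.0, 1.0]] [  29.  -26. 1606.]
[ 179.87827803 -492.9963877   230.79578777] [-5.54546562e-04  9.84746436e-01  1.73994677e-01  3.21290524e-05] [-0.17204801 -0.67993373 -0.06954814] 0.1
```

View pics/side.png

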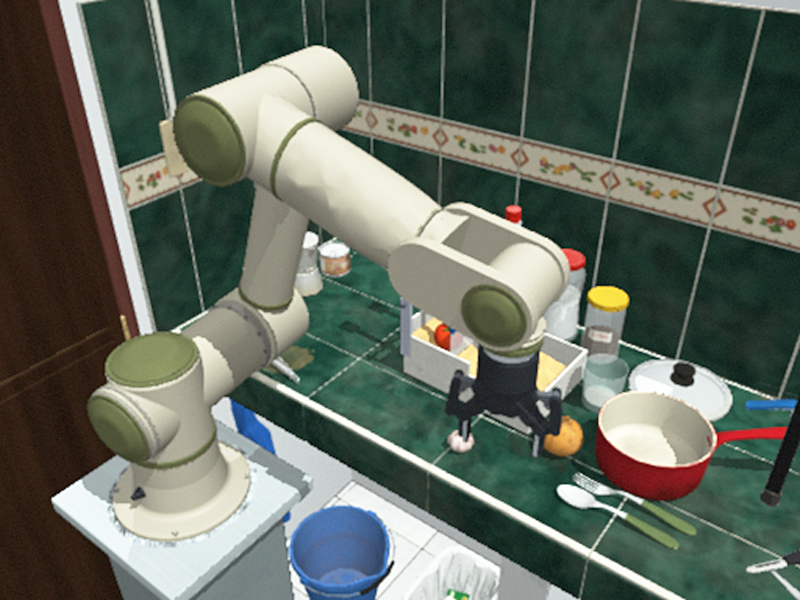

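View pics/top.png

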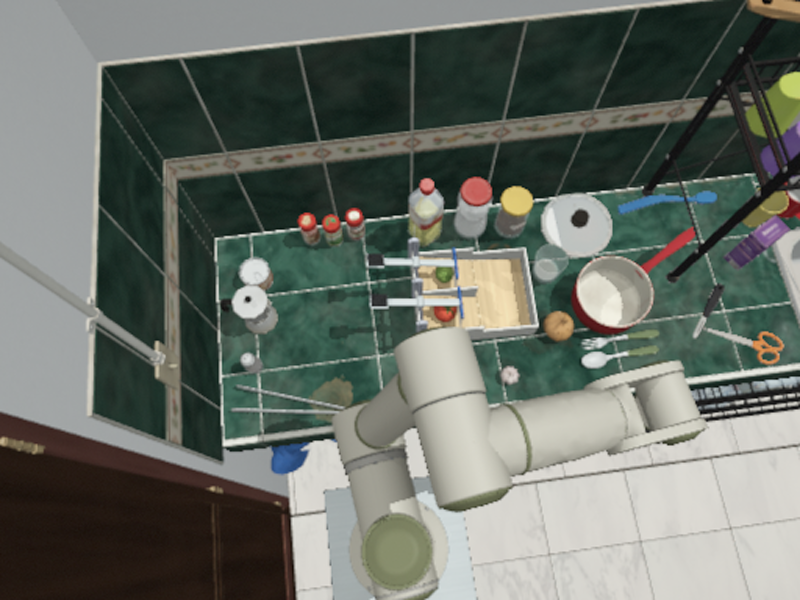

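The lime is in the far lane (top view, about 443,272) and the tomato in the near lane (445,312). The far paddle is at about (376,260) and the near one at about (380,300). Next I'll measure the paddles and the blue rails.

```bash
python3 - <<'E'
from h import *
d=pickle.load(open('top.pkl','rb')); im=d['pixels']; s=.64
x0,y0,x1,y1=225,145,360,225
def blobs(m,z,lab,mn=8):
    n,L,st,c=cv2.connectedComponentsWithStats(m.astype(np.uint8))
    for i in range(1,n):
        if st[i,4]>=mn:
            u,v=c[i][0]+x0,c[i][1]+y0; print(lab,st[i].tolist(),(round(u,1),round(v,1)),onz(d,u,v,z).round(1))
r=im[y0:y1,x0:x1].astype(int); R,G,B=r[...,0],r[...,1],r[...,2]
blobs(r.max(2)<42,211,'black')
blobs((B>R+40)&(B>G+25),205,'blue')
blobs((G>R+30)&(G>B+30),80,'green'); blobs((R>G+70)&(R>B+70),80,'red')
cv2.imwrite('pics/c1.png',cv2.resize(im[y0:y1,x0:x1,::-1],None,fx=5.9,fy=5.9,interpolation=cv2.INTER_NEAREST))
E
```

```text
black [83, 4, 4, 5, 8] (np.float64(309.1), np.float64(150.8)) [ 651.8 -290.5  211. ]
blue [64, 13, 4, 20, 31] (np.float64(290.9), np.float64(166.9)) [ 600.  -215.4  205. ]
blue [68, 38, 3, 20, 31] (np.float64(294.0), np.float64(192.1)) [ 503.2 -211.1  205. ]
red [53, 51, 12, 10, 77] (np.float64(283.0), np.float64(200.6)) [ 516.9 -180.3   80. ]
```

View pics/c1.png

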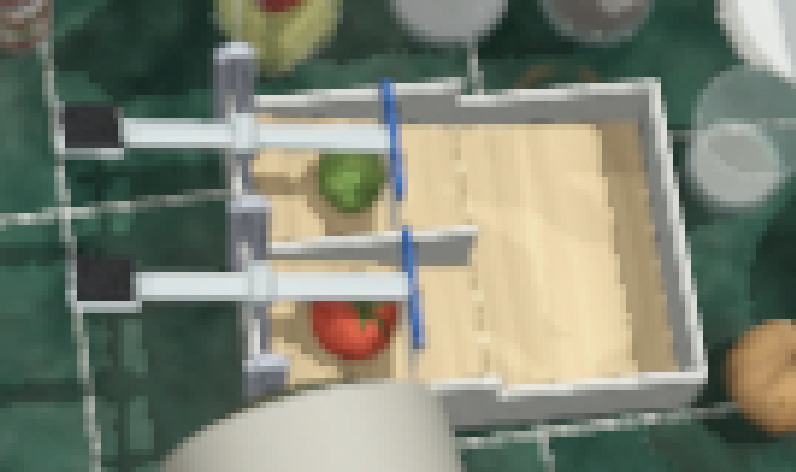

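```bash
cat >> h.py <<'E'
from scipy.spatial.transform import Rotation as Rn
def rel(p,yaw):
    "shift in tool axes [m] and rotvec to TCP p (mm), pointing down, tool x at world yaw"
    s=ctrl.sense(); q=s['ee_rot']; R0=Rn.from_quat([q[1],q[2],q[3],q[0]])
    Rt=Rn.from_euler('z',yaw)*Rn.from_euler('x',np.pi)
    return (R0.inv().apply(np.array(p)-s['eef_pos'])/1000).round(3),(R0.inv()*Rt).as_rotvec().round(3)
E
python3 - <<'E'
from h import *
d=pickle.load(open('top.pkl','rb')); im=d['pixels']
c=lambda a,b:(225+a/5.9-.5,145+b/5.9-.5)
F=onz(d,*c(93,127),211);N=onz(d,*c(106,280),211);print('far',F,'near',N,np.linalg.norm(F-N))
v=F-N;print('yaw',np.arctan2(v[1],v[0]))
v=onz(d,290.9,166.9,205)-onz(d,294,192.1,205);print('rail yaw',np.arctan2(v[1],v[0]),np.linalg.norm(v))
for nm,p in dict(spice=(227,138),oil=(274,118)).items():print(nm,onz(d,*p,120),onz(d,*p,250))
yaw=np.arctan2(v[1],v[0]); print(rel([F[0],F[1],300],yaw))
E
```

```text
far [625.09580332 -34.38700228 211.        ] near [525.7307887  -30.47582354 211.        ] 99.44196021069696
yaw -0.03934141921724244
rail yaw -0.04456247587108787 96.9292466295336
spice [789.51628673   2.69944342 120.        ] [7.22982395e+02 2.29318930e-01 2.50000000e+02]
oil [ 853.06364677 -193.16714871  120.        ] [ 780.97218256 -178.50764318  250.        ]
(array([ 0.575, -0.278, -0.069]), array([-0.001, -0.   ,  0.394]))
```

Call:
{"name": "play_rows", "arguments": {"translation": [[0,0,-0.06],[0.04,-0.02,-0.08],[0.1,-0.05,-0.08],[0.155,-0.075,-0.08],[0.21,-0.1,-0.08],[0.265,-0.128,-0.08],[0.32,-0.155,-0.08],[0.375,-0.18,-0.08],[0.43,-0.207,-0.08],[0.485,-0.234,-0.08]], "rotation": [[0,0,0],[0,0,0.04],[0,0,0.08],[0,0,0.12],[0,0,0.17],[0,0,0.21],[0,0,0.25],[0,0,0.3],[0,0,0.34],[0,0,0.39]], "gripper": [1,1,1,1,1,1,1,1,1,1]}}

```text
time_s: 1.35
eef_pos: [556.4, -105.4, 311.1]
ee_rot: [-0.0, 1.0, -0.021, -0.0]
force: [-0.2, -1.1, 0.2]
grip_width: 0.001
grip_force: 0.0
```

Call:
{"name": "play_rows", "arguments": {"translation": [[0.03,-0.034,0],[0.066,-0.074,0.02],[0.066,-0.074,0.05],[0.066,-0.074,0.05]], "rotation": [[0,0,0],[0,0,0],[0,0,0],[0,0,0]], "gripper": [1,1,1,1]}}

```text
time_s: 1.85
eef_pos: [623.5, -35.4, 258.8]
ee_rot: [-0.001, 1.0, -0.02, -0.003]
force: [-0.4, -0.7, 0.3]
grip_width: 0.002
grip_force: 0.0
```

```bash
python3 - <<'E'
from h import *
print(ctrl.sense()['eef_pos'])
S=cap('side');T=cap('top');pickle.dump((S,T),open('b.pkl','wb'))
p=ctrl.sense()['eef_pos']
a=proj(S,[p])[0];b=proj(T,[p])[0];print(a,b)
def crop(d,c,w=65,h=45):
    x,y=int(c[0]),int(c[1]); print(x-w,y-h); return cv2.resize(d['pixels'][y-h:y+h,x-w:x+w,::-1],None,fx=6,fy=6,interpolation=cv2.INTER_CUBIC)
cv2.imwrite('pics/s2.png',crop(S,a)); cv2.imwrite('pics/t2.png',crop(T,b))
E
```

```text
[623.52139883 -35.40589999 258.76297088]
[267.89334309 140.80680171] [240.20057876 160.39913809]
202 95
175 115
```

View pics/s2.png

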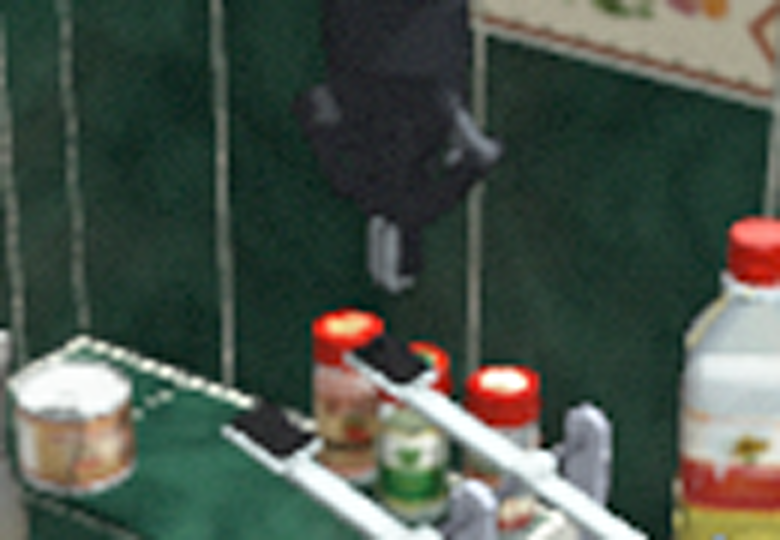

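View pics/t2.png

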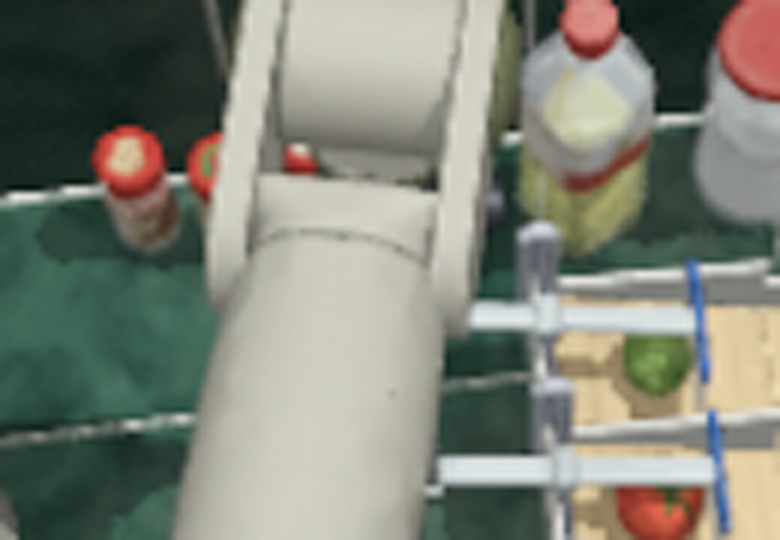

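Side crop: the shut fingertips (about 392,285) stand right above the far paddle (395,358), and both levers are at rest. I'll check the paddle point from the side ray.

```bash
python3 - <<'E'
from h import *
S,T=pickle.load(open('b.pkl','rb')); t=pickle.load(open('top.pkl','rb'))
print(onz(S,267.3,154.2,211), tri(S,(267.3,154.2),t,(240.3,166.0)))
E
```

```text
[628.2019284  -31.55736887 211.        ] (array([624.03492856, -34.5351739 , 213.73026643]), np.float64(0.06269442870698007))
```

Call:
{"name": "play_rows", "arguments": {"translation": [[0.001,-0.001,0.025],[0.001,-0.001,0.04],[0.001,-0.001,0.052],[0.001,-0.001,0.064],[0.001,-0.001,0.076],[0.001,-0.001,0.088],[0.001,-0.001,0.094],[0.001,-0.001,0.094],[0.001,-0.001,0.094],[0.001,-0.001,0.094]], "rotation": [[0,0,0],[0,0,0],[0,0,0],[0,0,0],[0,0,0],[0,0,0],[0,0,0],[0,0,0],[0,0,0],[0,0,0]], "gripper": [1,1,1,1,1,1,1,1,1,1]}}

```text
time_s: 3.2
eef_pos: [625.4, -34.8, 167.7]
ee_rot: [-0.0, 1.0, -0.02, 0.0]
force: [0.1, 3.7, 3.1]
grip_width: 0.003
grip_force: 2.1
```

```bash
cat > look.py <<'E'
from h import *
import sys
S=cap('side');T=cap('top');s=ctrl.sense();print(s['eef_pos'],s['force'],s['time_s'])
a=T['pixels'][140:230,225:360,::-1]; b=S['pixels'][90:300,200:390,::-1]
a=cv2.resize(a,(405,270),interpolation=cv2.INTER_CUBIC);b=cv2.resize(b,(380,420),interpolation=cv2.INTER_CUBIC)
o=np.zeros((420,785,3),np.uint8);o[:270,:405]=a;o[:,405:]=b;cv2.imwrite(f'pics/{sys.argv[1]}.png',o)
r=T['pixels'][140:230,225:360].astype(int);m=(r[...,1]>r[...,0]+20)&(r[...,1]>r[...,2]+40);v,u=np.nonzero(m);
if len(u):print('green',len(u),np.median(u)+225,np.median(v)+140,onz(T,np.median(u)+225,np.median(v)+140,50))
E
python3 look.py p1
```

```text
[625.34346059 -34.84895087 167.56218455] [0.4648069  4.01433392 3.38318002] 3.3
green 88 330.0 177.0 [ 599.55576828 -383.66243417   50.        ]
```

View pics/p1.png

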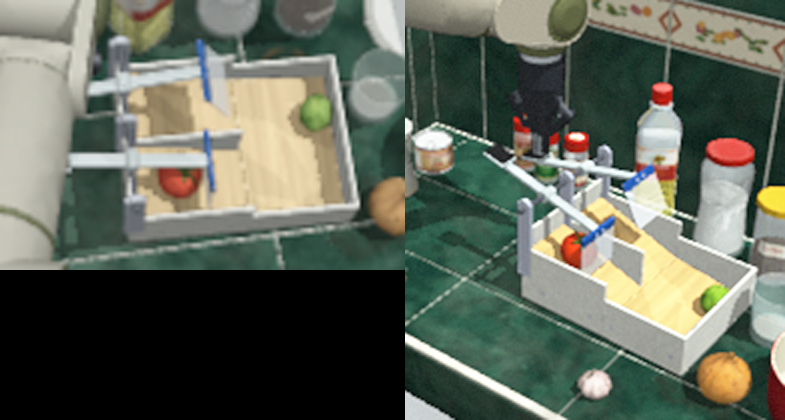

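The lime has rolled to the tray's far end (left picture, 316,112), the far gate is up, and the tomato is still behind its own gate. Now I'll let the paddle up.

Call:
{"name": "play_rows", "arguments": {"translation": [[0,0,-0.01],[0,0,-0.022],[0,0,-0.034],[0,0,-0.046],[0,0,-0.058],[0,0,-0.08],[0,0,-0.11],[0,0,-0.13],[0,0,-0.13],[0,0,-0.13]], "rotation": [[0,0,0],[0,0,0],[0,0,0],[0,0,0],[0,0,0],[0,0,0],[0,0,0],[0,0,0],[0,0,0],[0,0,0]], "gripper": [1,1,1,1,1,1,1,1,1,1]}}

```text
time_s: 4.55
eef_pos: [625.0, -34.8, 296.1]
ee_rot: [-0.0, 1.0, -0.02, -0.001]
force: [-0.8, 0.2, -0.1]
grip_width: 0.003
grip_force: 0.0
```

```bash
python3 look.py p2
```

```text
[625.02522056 -34.86379002 296.09586158] [-0.16954143 -0.23320929  0.14733938] 4.65
green 87 330.0 177.0 [ 599.55576828 -383.66243417   50.        ]
```

View pics/p2.png

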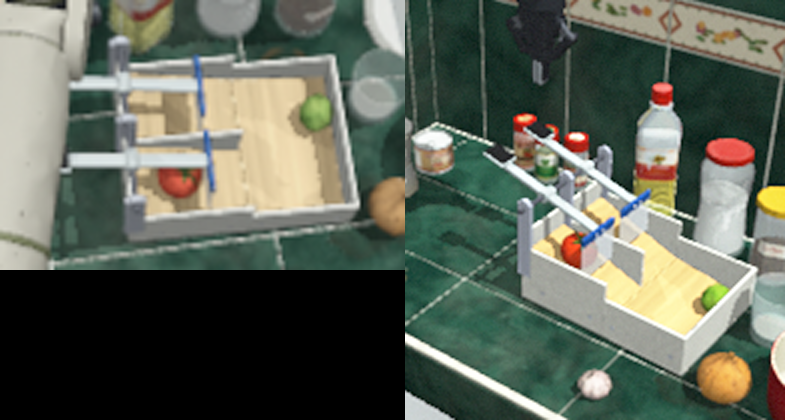

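Both gates are shut, the lime lies still in the tray (same pixel as before), the tomato is in place and the arm is clear.

```bash
python3 -c "
from rig import ctrl
print(ctrl.finish_job())"
```

```text
the job is handed in; nothing more can be done
None
```

The lime is out and at rest in the tray, both gates are shut, the tomato is still behind its gate, and the job is handed in; no verdict came back.

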